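# Let the large ball out of the lever feeder into its tray

## Robot

A 7-joint arm with a two-finger parallel gripper is mounted at the origin on the work surface. World frame = base frame: x ahead of the robot, y to its left, z up, the work surface at z = 0. Lengths are in mm, angles in rad, forces in N, time in s.
With the tool pointing down it reaches from about 425 to 875 mm from the base axis. Payload 8.4 kg.
Tool frame: the origin (TCP) lies midway between the tips of the shut fingers; the grasp point (between the pads) lies 19 mm behind it (manip.pinch_z is the distance from the TCP to the grasp point, in mm); z points along the fingers, y is the direction in which the jaws open and shut (so a half turn about z gives the same grasp; the last joint's range is limited). The gripper opens to 87 mm and grips with 3 to 60 N. Pads are 19 mm wide; open, the fingers measure 117 mm over their backs; the gripper's body (75 mm by 190 mm) begins 51 mm behind the grasp point.
Start: joints at [-1.425, 0.333, 0.04, 1.465, -0.013, 1.343, -0.059], TCP at [157.538, 630.591, 222.546] pointing down, gripper open.
Joint ranges: [-2.58, 2.58], [-0.38, 2.09], [-1.3, 1.39], [0.25, 2.4], [-1.5, 4.64], [0.08, 2.09], [-2.65, 2.65]. Speed limits (rad/s): [2.22, 2.22, 2.79, 2.79, 3.14, 3.14, 3.14].

## Interface

Orientations are given as a unit quaternion [x, y, z, w].
In Python, from plant import manip gives the robot as it stands.
- The arm moves only by the tool carry_out, never from a script. Its argument "moves" is a list of rows, each an object with "linear": the shift along the tool's x, y, z in m, a list of three; "twist": the turn, a rotation vector about the tool's x, y, z in degrees, a list of three. In form: [{"linear": [x, y, z], "twist": [rx, ry, rz]}, ...]. A call has 1 to 10 rows; each row is the pose to reach, as a shift and turn from the pose measured when the call began, along the tool's axes at that moment; what a row does not reach only later rows make up. A row lasts 1/12 s, in which the tool goes at most 41.7 mm and 7.16 degrees, less where a joint would pass 70% of its speed; a pose out of reach is approached as far as the arm can. A call with a gripper value outside its range is refused whole. "fingers" is the opening, from 0 (shut) to 1 (fully open), set as the call begins (left out, the last holds). The fingers move at their own pace and stop on an object; "newtons" is the grip in N (left out, the last holds). Time passes only in rows, so rows that repeat a pose let the fingers close. It gives the time, the measured TCP pose, the force and the opening at its end, in the units of the state.
- manip.read_state(): the state, without advancing time (a new reading comes with each control period).
- manip.read_camera(name): name is "scene" or "top" or "wrist"; returns the picture (400x640x3 uint8, blue, green, red); there is no depth.
- manip.get_calibration(name): a dict with "K" (3x3 intrinsics, pixels), "extrinsics" (4x4, takes a point from camera to world coordinates). Camera axes: x right, y up, looking along -z (the intrinsics and any distortion apply to the point x, -y, -z); pixel columns grow to the right and rows downward; lengths in mm; the calibration is good to about 2 mm. A picture is of the moment at which its call begins: read the wrist's pose just before it. get_calibration takes no time and is no camera call; for the wrist camera it gives the pose at the moment of the call.
- manip.job_done(): hands the job in, once; it reports no verdict.
The state is a dict: "clock": time; "joint_positions": joint angles; "joint_vel": joint speeds; "joint_torque": joint torques, N m; "tool_pos": TCP position; "orientation": TCP orientation; "wrist_force": force on the tool from outside, world axes, zero at the start; "ft_torque": the same for the moment, N m; "grip_width": opening from 0.0 (shut) to 1.0 (fully open).
Only numpy, scipy, OpenCV 4.12 (cv2) and the standard library are available. Lean on these libraries where they do the work, as an engineer would, in place of code of your own. Each camera call takes 0.05 s, during which the arm holds its last target. There are 200 camera calls.

## Task

The printed turntable needs the larger of the two steel balls in the feeder. Push the catch tray along its track, fully home below the lane that holds the larger ball, then press down that lane's lever at its pad until the gate lifts and the ball rolls into the tray, and let go so that the gate drops shut. Do not touch the balls with the gripper or pick anything up; the smaller ball stays behind its gate and everything else stays where it is.

Things in the scene. Friction and masses are not known exactly. Their poses are not given: they have to be found in the camera images.
- feeder: two-lane ball feeder, bolted down, 240 x 240 mm, 97 mm high. Origin on the table under its middle; x runs downhill along the lanes, away from the robot (yaw within 0.3 rad), y left, z up. Black open-topped lanes centred at y = +60 and -60 mm, 38 mm wide inside, walls 12 mm over the floor, outlets at x = 84 mm, 42 mm up. Levers on the lanes' outer sides at y = +90 and -90 mm: pivot x = -15 mm, pad x = -75 mm, gate x = 70 mm
- lever_left (a joint): hinge of the left (+y) lane's lever, rad: 0 = gate down (start), grows as its pad is pressed, stop at 0.45. Pad 60 mm from the pivot, drops about 26 mm in all; gate 85 mm from the pivot on the other arm, clears the large ball from about 0.33 on. A spring shuts it when let go; 2 to 6 N on the pad press it fully down
- lever_right (a joint): hinge of the right (-y) lane's lever, rad: 0 = gate down (start), grows as its pad is pressed, stop at 0.45. Pad 60 mm from the pivot, drops about 26 mm in all; gate 85 mm from the pivot on the other arm, clears the large ball from about 0.33 on. A spring shuts it when let go; 2 to 6 N on the pad press it fully down
- pad_left (a point): centre of the top face of the left lever's press pad, a flat aluminium plate 30 x 32 mm, 95 mm above the table when up; axes as the feeder's while up
- pad_right (a point): the same for the right lever's press pad
- tray (a joint): position of the catch tray along its cross track, m, along the feeder's y: +0.06 = against the left stop, squarely below the left lane's outlet; -0.06 = against the right stop, below the right lane's outlet; starts near the middle. Slides stiffly (about 2 N) and stays where it is left
- tray_in (a point): centre of the floor of the catch tray, a white box about 59 x 66 mm (inside 50 x 58 mm) with sides 34 mm high and a back wall 60 mm high, 109 mm downhill (x) of the feeder's origin; axes as the feeder's; moves with the tray
- post_top (a point): centre of the top of the tray's push post, an upright aluminium pin 14 mm across behind the tray's back wall, top 95 mm above the table, free to be touched down to 60 mm; 38 mm downhill of tray_in; moves with the tray
- ball_big_center (a point): centre of the larger steel ball, 32 mm across, 134 g nominal; lies behind the gate of one lane, left or right, centre about 62 mm above the table
- ball_small_center (a point): centre of the smaller steel ball, 20 mm across; behind the gate of the other lane
- bearing_ring: printed grey ring, 50 mm across, 12 mm high, hole 32 mm, lying on the feeder's deck between the lanes (deck 30 mm above the table); origin at the centre of its underside; bystander
- glue: white bottle 28 mm across and 90 mm tall, standing beside the feeder on its left; origin at its underside; bystander
- jar: jar 48 mm across and 60 mm tall, standing beside the feeder on its right; origin at its underside; bystander
- screwdriver: screwdriver 160 mm long lying to the left of the feeder; origin at its underside; bystander
- scraper: wooden-handled scraper 200 mm long lying right of the feeder; origin at its underside; bystander
- test_cone: grey turned-looking test print, 52 mm across, 60 mm tall, right of the feeder; origin at its underside; bystander
- cup: grey plastic cup 80 mm across, 90 mm tall, left of the feeder; origin at its underside; bystander
- ball_big: the larger ball as a body (its origin turns with it: use the point at its centre)
- ball_small: the smaller ball as a body (its origin turns with it: use the point at its centre)

How it is judged:
By the outcome, as a careful person would: the job done as asked, in the order asked, and still so for the second after the job is handed in, with the robot touching nothing.
It also fails if it takes over 35 s, if anything falls off the work surface, if the arm or the gripper's body presses on something with over 40 N, if the wrist force passes 120 N, or if a joint passes its speed limit or range.

## Working session

There is one attempt and no reset: what is moved stays moved. The work goes in short steps, Python scripts to look and compute and a tool call to move; the robot and the scene stay as the last step left them, time stands still between calls to the robot, and variables do not carry over. Pictures are saved under pics/ and viewed, about 8 in all and at most 12, crops included, and the job is handed in when it is done.

Besides the shell and the picture viewer there is one more tool, called after "Request:" by a JSON object that holds its "op" and its "data", one argument or row to a line. carry_out: Moves the arm, as the interface text tells. Its arguments: {"type":"object","properties":{"moves":{"type":"array","items":{"type":"object","properties":{"linear":{"type":"array","items":{"type":"number"}},"twist":{"type":"array","items":{"type":"number"}}}}},"fingers":{"type":"number"},"newtons":{"type":"number"}},"required":["moves"]}

```bash
mkdir -p pics; ls; python3 - <<'E'
from plant import manip
import cv2,numpy as np
np.set_printoptions(precision=4,suppress=True)
for n in("top","scene"):
    im=manip.read_camera(n);cv2.imwrite(f"pics/{n}0.png",im)
    c=manip.get_calibration(n);print(n,c)
s=manip.read_state();print(s)
E
```

```text
pics
top {'K': array([[490.0387,   0.    , 315.1325],
       [  0.    , 490.0387, 199.1176],
       [  0.    ,   0.    ,   1.    ]]), 'extrinsics': array([[  -0.0285,    0.9925,   -0.1191,  371.0131],
       [  -0.9996,   -0.0283,    0.0036,   49.889 ],
       [   0.0002,    0.1191,    0.9929, 1351.3723],
       [   0.    ,    0.    ,    0.    ,    1.    ]])}
scene {'K': array([[455.9372,   0.    , 324.7184],
       [  0.    , 455.9372, 200.8313],
       [  0.    ,   0.    ,   1.    ]]), 'extrinsics': array([[   0.0579,   -0.5911,    0.8045, 1371.3409],
       [   0.9983,    0.0388,   -0.0433,   -0.902 ],
       [  -0.0056,    0.8056,    0.5924,  723.858 ],
       [   0.    ,    0.    ,    0.    ,    1.    ]])}
{'clock': 0.1, 'joint_positions': array([-1.4252,  0.3338,  0.0399,  1.4662, -0.0134,  1.3433, -0.0585]), 'joint_vel': array([-0.0004, -0.001 ,  0.0001, -0.0016,  0.0014,  0.0007, -0.0013]), 'joint_torque': array([  0.0046, -65.7815,   1.3407, -40.4705,  -0.0595,   0.0411,
         0.0001]), 'tool_pos': array([157.4601, 630.2083, 221.7564]), 'orientation': array([ 0.1221,  0.9925, -0.0007, -0.    ]), 'wrist_force': array([-0.2312, -0.6272,  0.0727]), 'ft_torque': array([0.0085, 0.0079, 0.0475]), 'grip_width': 1.0011890983064167}
```

View pics/top0.png

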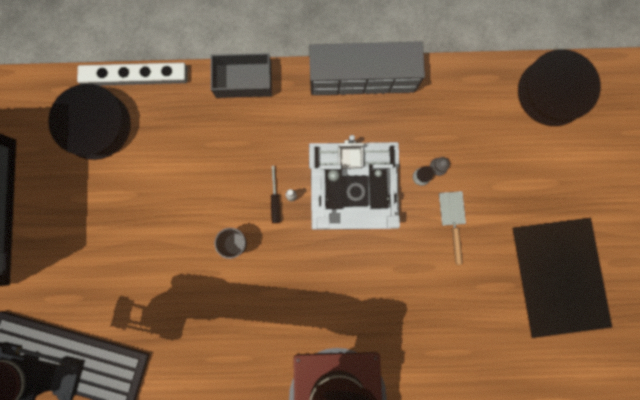

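View pics/scene0.png

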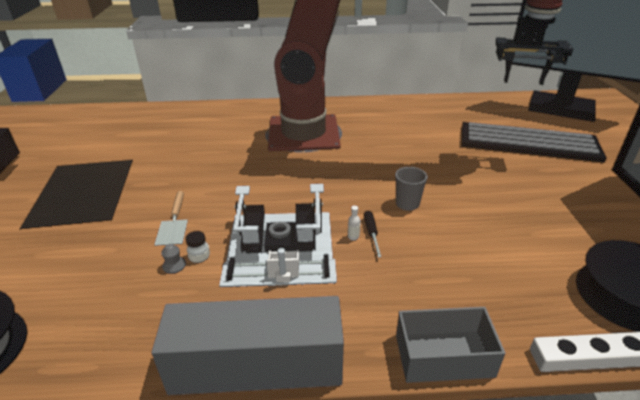

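The top view shows the feeder at about (355,185), with the tray near (352,157), the post near (351,139), and the glue, screwdriver and cup on its left. The jar, cone and scraper are on its right. I'll zoom in on both views.

```bash
python3 - <<'E'
import cv2,numpy as np
t=cv2.imread("pics/top0.png")[130:235,300:410];s=cv2.imread("pics/scene0.png")[175:295,215:345]
f=lambda a:cv2.resize(a,(400,400*a.shape[0]//a.shape[1]),interpolation=cv2.INTER_CUBIC)
a,b=f(t),f(s);h=max(len(a),len(b));o=np.zeros((h,800,3),np.uint8);o[:len(a),:400]=a;o[:len(b),400:]=b
cv2.imwrite("pics/zoom0.png",o)
E
```

```text
(no output)
```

View pics/zoom0.png

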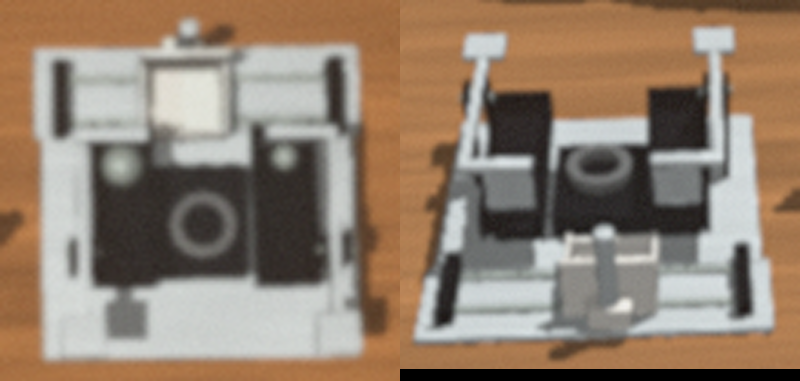

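The left lane (image left, +y) holds the larger ball at zoom (122,165). It looks about 38 px across against 28 px for the one at (284,156). The pads show in the scene crop at (486,46) and (714,40), and the post top at (189,28) in the top crop and (603,232) in the scene crop. Next I'll cast rays from these pixels.

```bash
cat > h.py <<'E'
from plant import manip
import numpy as np
from scipy.spatial.transform import Rotation as R
np.set_printoptions(precision=3,suppress=True)
def ray(c,u,v):
    K,E=c["K"],c["extrinsics"]; d=np.linalg.inv(K)@[u,v,1]; return E[:3,3],E[:3,:3]@(d*[1,-1,-1])
def onz(c,u,v,z):
    o,d=ray(c,u,v); return o+d*(z-o[2])/d[2]
def proj(c,p):
    E=c["extrinsics"];q=E[:3,:3].T@(np.asarray(p,float)-E[:3,3]);q=c["K"]@(q*[1,-1,-1]);return q[:2]/q[2]
def F(o,yaw,p):
    c,s=np.cos(yaw),np.sin(yaw);return np.array([o[0]+c*p[0]-s*p[1],o[1]+s*p[0]+c*p[1],p[2]])
E
python3 - <<'E'
from h import *
from scipy.optimize import least_squares
T,S=manip.get_calibration("top"),manip.get_calibration("scene")
t=lambda u,v:(300+(u+.5)/3.636-.5,130+(v+.5)/3.636-.5)
s=lambda u,v:(215+(u-400+.5)/3.077-.5,175+(v+.5)/3.077-.5)
obs=[("padL",S,s(714,40),(-75,90,95)),("padR",S,s(486,46),(-75,-90,95)),
("bigL",T,t(122,165),(None,60,62)),("smR",T,t(284,156),(None,-60,56)),("post",T,t(189,28),(147,None,95)),("postS",S,s(603,232),(147,None,95))]
P={}
for n,c,uv,p in obs: P[n]=onz(c,*uv,p[2]);print(n,np.array(uv),P[n])
def r(x):
    e=[]
    for n,c,uv,p in obs:
        q=F(x[:2],x[2],[0,0,0]);d=P[n]-q;cs,sn=np.cos(x[2]),np.sin(x[2])
        l=[cs*d[0]+sn*d[1],-sn*d[0]+cs*d[1]]
        e+=[l[i]-p[i] for i in (0,1) if p[i] is not None]
    return e
f=least_squares(r,[600,0,0]);print(f.x,f.fun)
for n in P:
    d=P[n][:2]-f.x[:2];cs,sn=np.cos(f.x[2]),np.sin(f.x[2]);print(n,cs*d[0]+sn*d[1],-sn*d[0]+cs*d[1])
E
```

```text
padL [316.71  187.662] [462.226  28.859  95.   ]
padR [242.612 189.612] [ 458.687 -149.97    95.   ]
bigL [333.191 175.017] [588.927  -4.7    62.   ]
smR [377.745 172.542] [ 593.259 -124.527   56.   ]
post [351.618 137.338] [682.01  -54.889  95.   ]
postS [280.636 250.061] [679.999 -54.049  95.   ]
[534.587 -62.804  -0.025] [ 0.375 -0.17   1.298  0.969 -0.559 -0.24   0.179 -1.852]
padL -74.6248176896569 89.82969982654463
padR -73.70247864420959 -89.03123007728553
bigL 52.8741837483777 59.441486580721026
smR 60.19283431475054 -60.239956286409075
post 147.17926335579955 11.590231829665722
postS 145.14803297103933 12.379795647254898
```

The fit agrees with the given geometry to within 2 mm. The feeder is at (534.6, -62.8) with yaw -0.025, the post is at y_f≈12, and the big ball is in the left lane. Next I'll work out the approach to the right side of the post.

```bash
cat >> h.py <<'E'
O=(534.6,-62.8);Y=-0.025
Q=R.from_euler('z',Y)*R.from_matrix([[-1,0,0],[0,1,0],[0,0,-1]])   # tool down, tool y = feeder y
def st():
    s=manip.read_state();p=np.array(s["tool_pos"]);d=p[:2]-O;c,n=np.cos(Y),np.sin(Y)
    print("t",s["clock"],"tcp",p,"feeder",c*d[0]+n*d[1],-n*d[0]+c*d[1],"F",s["wrist_force"],"grip",s["grip_width"]);return s
def go(p):
    s=manip.read_state();q=R.from_quat(s["orientation"]);w=F(O,Y,p)
    print("to",p,w,"linear m",q.inv().apply(w-s["tool_pos"])/1000,"twist",np.degrees((q.inv()*Q).as_rotvec()))
E
python3 - <<'E'
from h import *
st();go([147,-35,180]);go([147,-35,72])
E
```

```text
t 0.1 tcp [157.46  630.208 221.756] feeder -394.3454259295059 683.364269443308 F [-0.231 -0.627  0.073] grip 1.0011890983064167
to [147, -35, 180] [ 680.679 -101.464  180.   ] linear m [-0.685 -0.583  0.043] twist [ -0.083  -0.004 -12.595]
to [147, -35, 72] [ 680.679 -101.464   72.   ] linear m [-0.685 -0.583  0.151] twist [ -0.083  -0.004 -12.595]
```

Request:
{"op": "carry_out", "data": {
  "moves": [
    {"linear":[-0.03,-0.025,0.002],"twist":[0,0,-1]},
    {"linear":[-0.06,-0.05,0.004],"twist":[0,0,-3]},
    {"linear":[-0.09,-0.075,0.006],"twist":[0,0,-5]},
    {"linear":[-0.12,-0.1,0.008],"twist":[0,0,-7]},
    {"linear":[-0.15,-0.127,0.01],"twist":[0,0,-9]},
    {"linear":[-0.18,-0.153,0.012],"twist":[0,0,-11]},
    {"linear":[-0.21,-0.179,0.014],"twist":[0,0,-12.6]},
    {"linear":[-0.24,-0.204,0.016],"twist":[0,0,-12.6]},
    {"linear":[-0.27,-0.23,0.017],"twist":[0,0,-12.6]},
    {"linear":[-0.3,-0.255,0.018],"twist":[0,0,-12.6]}
  ],
  "fingers": 0,
  "newtons": 20
}}

```text
clock: 0.93
tool_pos: [387.3, 308.0, 203.9]
orientation: [0.012, 1.0, -0.001, -0.0]
wrist_force: [1.3, -0.1, 0.4]
grip_width: 0.324
```

```bash
python3 -c "
from h import *
st();go([147,-35,180])"
```

```text
t 0.9333 tcp [387.276 308.022 203.925] feeder -156.54793245505934 367.0237882405167 F [ 1.309 -0.143  0.419] grip 0.3243888713105755
to [147, -35, 180] [ 680.679 -101.464  180.   ] linear m [-0.304 -0.402  0.024] twist [-0.084 -0.032  0.003]
```

Request:
{"op": "carry_out", "data": {
  "moves": [
    {"linear":[-0.023,-0.03,0.002]},
    {"linear":[-0.046,-0.06,0.004]},
    {"linear":[-0.069,-0.09,0.006]},
    {"linear":[-0.092,-0.12,0.008]},
    {"linear":[-0.115,-0.15,0.01]},
    {"linear":[-0.138,-0.18,0.012]},
    {"linear":[-0.161,-0.21,0.014]},
    {"linear":[-0.184,-0.24,0.016]},
    {"linear":[-0.207,-0.27,0.018]},
    {"linear":[-0.23,-0.3,0.02]}
  ]
}}

```text
invalid input
```

```bash
python3 -c "
from h import *
st();go([147,-35,180])"
```

```text
t 0.9333 tcp [387.276 308.022 203.925] feeder -156.54793245505934 367.0237882405167 F [ 1.309 -0.143  0.419] grip 0.3243888713105755
to [147, -35, 180] [ 680.679 -101.464  180.   ] linear m [-0.304 -0.402  0.024] twist [-0.084 -0.032  0.003]
```

Each row needs an explicit twist, so I'll add it.

Request:
{"op": "carry_out", "data": {
  "moves": [
    {"linear":[-0.023,-0.03,0.002],"twist":[0,0,0]},
    {"linear":[-0.046,-0.06,0.004],"twist":[0,0,0]},
    {"linear":[-0.069,-0.09,0.006],"twist":[0,0,0]},
    {"linear":[-0.092,-0.12,0.008],"twist":[0,0,0]},
    {"linear":[-0.115,-0.15,0.01],"twist":[0,0,0]},
    {"linear":[-0.138,-0.18,0.012],"twist":[0,0,0]},
    {"linear":[-0.161,-0.21,0.014],"twist":[0,0,0]},
    {"linear":[-0.184,-0.24,0.016],"twist":[0,0,0]},
    {"linear":[-0.207,-0.27,0.018],"twist":[0,0,0]},
    {"linear":[-0.23,-0.3,0.02],"twist":[0,0,0]}
  ]
}}

```text
clock: 1.77
tool_pos: [610.3, 0.8, 183.9]
orientation: [0.012, 1.0, -0.001, -0.0]
wrist_force: [0.2, 0.9, 0.4]
grip_width: 0.005
```

```bash
python3 -c "
from h import *
st();go([147,-35,180])"
```

```text
t 1.7667 tcp [610.344   0.832 183.888] feeder 74.12931932572313 65.50581515103916 F [0.195 0.881 0.424] grip 0.004713351148705806
to [147, -35, 180] [ 680.679 -101.464  180.   ] linear m [-0.073 -0.101  0.004] twist [-0.086 -0.051  0.031]
```

Request:
{"op": "carry_out", "data": {
  "moves": [
    {"linear":[-0.02,-0.03,0.001],"twist":[0,0,0]},
    {"linear":[-0.04,-0.06,0.002],"twist":[0,0,0]},
    {"linear":[-0.06,-0.085,0.003],"twist":[0,0,0]},
    {"linear":[-0.073,-0.101,0.004],"twist":[0,0,0]},
    {"linear":[-0.073,-0.101,0.004],"twist":[0,0,0]},
    {"linear":[-0.073,-0.101,0.004],"twist":[0,0,0]}
  ]
}}

```text
clock: 2.27
tool_pos: [680.6, -103.4, 179.0]
orientation: [0.013, 1.0, -0.001, -0.001]
wrist_force: [0.4, 1.1, -0.3]
grip_width: 0.005
```

```bash
python3 - <<'E'
from h import *
import cv2
s=st();c=manip.get_calibration("wrist");im=manip.read_camera("wrist")
for n,p in dict(post=(147,12,95),padL=(-75,90,95),ball=(53,60,62)).items(): print(n,proj(c,F(O,Y,p)))
cv2.imwrite("pics/w1.png",im);go([147,-35,72])
E
```

```text
t 2.2667 tcp [ 680.611 -103.358  178.99 ] feeder 146.97956499305792 -36.894947589808346 F [ 0.352  1.12  -0.32 ] grip 0.004944478566360317
post [376.3   208.965]
padL [ 521.435 -141.042]
ball [433.696  85.95 ]
to [147, -35, 72] [ 680.679 -101.464   72.   ] linear m [-0.     0.001  0.107] twist [-0.078 -0.123  0.003]
```

View pics/w1.png

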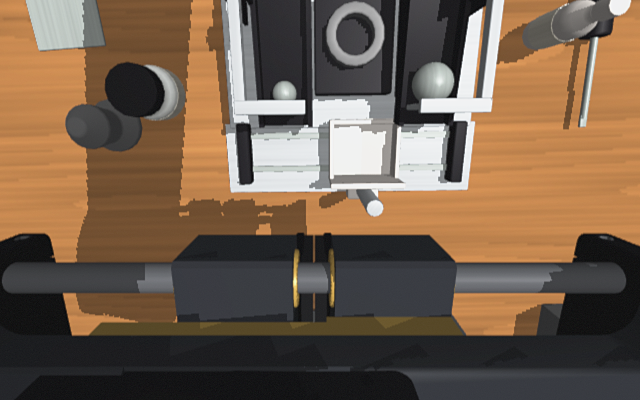

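The wrist view confirms the model: the post top is at (375,208) against (376,209) predicted, and the big ball is at (433,82) against (434,86). The small ball is in the right lane at (285,92). I'll go down beside the post.

Request:
{"op": "carry_out", "data": {
  "moves": [
    {"linear":[0,0.001,0.03],"twist":[0,0,0]},
    {"linear":[0,0.001,0.06],"twist":[0,0,0]},
    {"linear":[0,0.001,0.09],"twist":[0,0,0]},
    {"linear":[0,0.001,0.107],"twist":[0,0,0]},
    {"linear":[0,0.006,0.107],"twist":[0,0,0]},
    {"linear":[0,0.012,0.107],"twist":[0,0,0]}
  ]
}}

```text
clock: 2.82
tool_pos: [679.9, -88.4, 72.1]
orientation: [0.012, 1.0, -0.0, -0.002]
wrist_force: [0.6, -0.8, 0.3]
grip_width: 0.007
```

```bash
python3 -c "
from h import *
st();go([147,38,72])"
```

```text
t 2.8167 tcp [679.85  -88.421  72.112] feeder 145.8451226024325 -21.982009243777057 F [ 0.621 -0.765  0.251] grip 0.007006717775959898
to [147, 38, 72] [682.504 -28.486  72.   ] linear m [-0.001  0.06   0.   ] twist [-0.051 -0.209  0.049]
```

Request:
{"op": "carry_out", "data": {
  "moves": [
    {"linear":[-0.001,0.006,0],"twist":[0,0,0]},
    {"linear":[-0.001,0.011,0],"twist":[0,0,0]},
    {"linear":[-0.001,0.016,0],"twist":[0,0,0]},
    {"linear":[-0.001,0.021,0],"twist":[0,0,0]},
    {"linear":[-0.001,0.026,0],"twist":[0,0,0]},
    {"linear":[-0.001,0.031,0],"twist":[0,0,0]},
    {"linear":[-0.001,0.036,0],"twist":[0,0,0]},
    {"linear":[-0.001,0.041,0],"twist":[0,0,0]},
    {"linear":[-0.001,0.046,0],"twist":[0,0,0]},
    {"linear":[-0.001,0.05,0],"twist":[0,0,0]}
  ]
}}

```text
clock: 3.65
tool_pos: [682.0, -37.9, 72.0]
orientation: [0.012, 1.0, -0.0, -0.002]
wrist_force: [-0.4, -0.9, 1.9]
grip_width: 0.001
```

```bash
python3 - <<'E'
from h import *
import cv2
st();go([147,38,72]);c=manip.get_calibration("wrist");im=manip.read_camera("wrist");cv2.imwrite("pics/w2.png",im)
for y in(40,50,60):print(y,proj(c,F(O,Y,(147,y,95))))
E
```

```text
t 3.65 tcp [682.015 -37.856  72.001] feeder 146.7450091920763 28.62159140573348 F [-0.392 -0.915  1.871] grip 0.0014449799213223785
to [147, 38, 72] [682.504 -28.486  72.   ] linear m [-0.     0.009 -0.   ] twist [-0.046 -0.219  0.055]
40 [338.116 272.015]
50 [359.447 272.041]
60 [380.781 272.068]
```

View pics/w2.png

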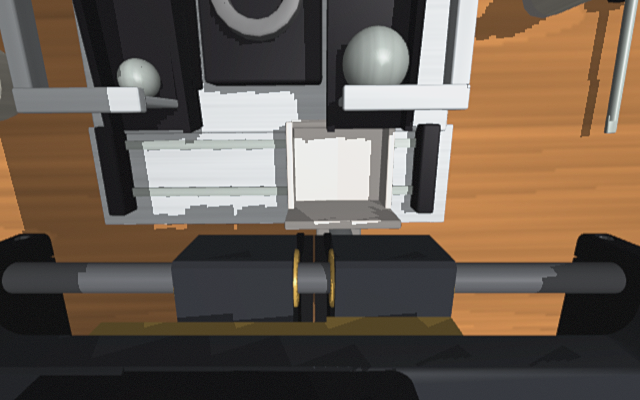

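The tray moved with the finger. Its left edge is at about column 393 and the stop is at 413, so roughly 10 mm remain. I'll push on in small steps and watch the force.

Request:
{"op": "carry_out", "data": {
  "moves": [
    {"linear":[0,0.003,0],"twist":[0,0,0]},
    {"linear":[0,0.006,0],"twist":[0,0,0]},
    {"linear":[0,0.009,0],"twist":[0,0,0]},
    {"linear":[0,0.01,0],"twist":[0,0,0]},
    {"linear":[0,0.01,0],"twist":[0,0,0]}
  ]
}}

```text
clock: 4.12
tool_pos: [682.3, -26.2, 71.8]
orientation: [0.011, 1.0, 0.0, -0.002]
wrist_force: [-0.4, -0.9, 0.8]
grip_width: 0.008
```

Request:
{"op": "carry_out", "data": {
  "moves": [
    {"linear":[0,0.001,0],"twist":[0,0,0]},
    {"linear":[0,0.002,0],"twist":[0,0,0]},
    {"linear":[0,0.003,0],"twist":[0,0,0]},
    {"linear":[0,0.003,0],"twist":[0,0,0]}
  ]
}}

```text
clock: 4.45
tool_pos: [682.3, -23.6, 71.7]
orientation: [0.011, 1.0, -0.0, -0.002]
wrist_force: [-0.1, -2.2, 0.2]
grip_width: 0.01
```

```bash
python3 - <<'E'
from h import *
import cv2
st();im=manip.read_camera("wrist")
cv2.imwrite("pics/w3.png",cv2.resize(im[80:260,260:500],(800,600),interpolation=cv2.INTER_CUBIC))
E
```

```text
t 4.45 tcp [682.255 -23.58   71.748] feeder 146.62805544035152 42.89843898597222 F [-0.142 -2.203  0.231] grip 0.010003403335079611
```

View pics/w3.png

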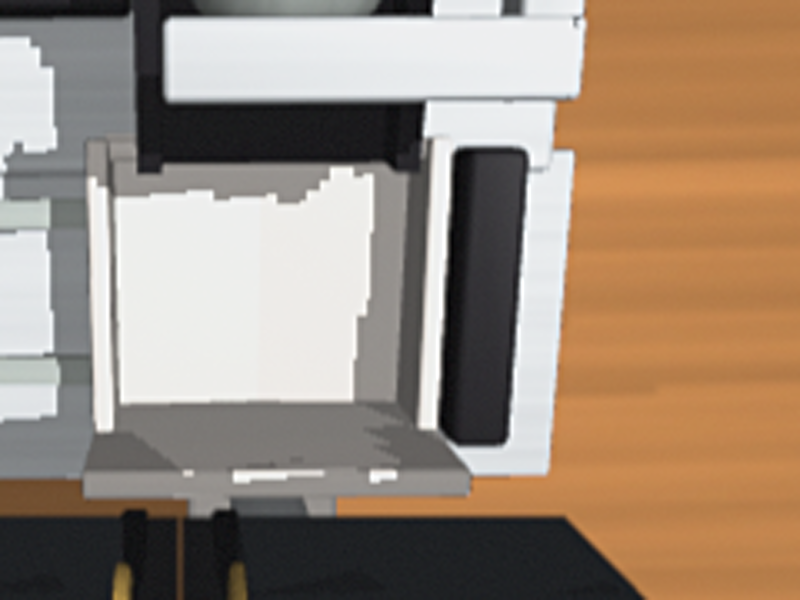

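The tray wall (about column 445) is almost at the stop (about 455). The force has not risen yet, so I'll push until it does.

Request:
{"op": "carry_out", "data": {
  "moves": [
    {"linear":[0,0.001,0],"twist":[0,0,0]},
    {"linear":[0,0.002,0],"twist":[0,0,0]},
    {"linear":[0,0.003,0],"twist":[0,0,0]},
    {"linear":[0,0.003,0],"twist":[0,0,0]}
  ]
}}

```text
clock: 4.83
tool_pos: [682.2, -23.2, 71.8]
orientation: [0.012, 1.0, -0.002, -0.002]
wrist_force: [0.2, -7.6, 0.5]
grip_width: 0.01
```

The force rose to 7.6 N with almost no motion, so the tray is home. I'll back off and go up.

Request:
{"op": "carry_out", "data": {
  "moves": [
    {"linear":[0,-0.006,0],"twist":[0,0,0]},
    {"linear":[0,-0.016,0],"twist":[0,0,0]},
    {"linear":[0,-0.02,-0.01],"twist":[0,0,0]},
    {"linear":[0,-0.02,-0.04],"twist":[0,0,0]},
    {"linear":[0,-0.02,-0.07],"twist":[0,0,0]},
    {"linear":[0,-0.02,-0.1],"twist":[0,0,0]},
    {"linear":[0,-0.02,-0.1],"twist":[0,0,0]}
  ]
}}

```text
clock: 5.42
tool_pos: [685.1, -43.7, 179.5]
orientation: [0.013, 1.0, -0.001, 0.003]
wrist_force: [0.8, -0.6, 1.1]
grip_width: 0.004
```

```bash
python3 - <<'E'
from h import *
import cv2
st();go([-76,90,150])
c=manip.get_calibration("wrist");im=manip.read_camera("wrist");cv2.imwrite("pics/w4.png",im)
print(proj(c,F(O,Y,(147,60,95))))
E
```

```text
t 5.4167 tcp [685.058 -43.724 179.481] feeder 149.93385869003038 22.831560073493808 F [ 0.77  -0.621  1.056] grip 0.0038586093317255757
to [-76, 90, 150] [460.874  29.072 150.   ] linear m [0.226 0.067 0.028] twist [-0.123  0.298 -0.016]
[361.397 204.512]
```

View pics/w4.png

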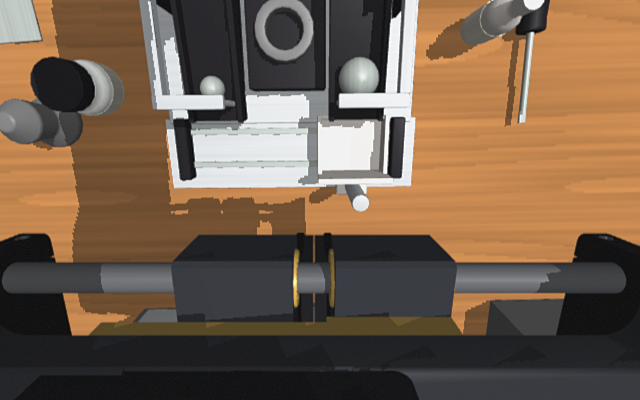

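The post top is at (360,203) against (361,204.5) predicted for y=60, so the tray is home. Next I'll go above the left pad.

Request:
{"op": "carry_out", "data": {
  "moves": [
    {"linear":[0.025,0.008,0],"twist":[0,0,0]},
    {"linear":[0.055,0.017,0.003],"twist":[0,0,0]},
    {"linear":[0.085,0.026,0.006],"twist":[0,0,0]},
    {"linear":[0.115,0.035,0.01],"twist":[0,0,0]},
    {"linear":[0.145,0.044,0.015],"twist":[0,0,0]},
    {"linear":[0.175,0.053,0.02],"twist":[0,0,0]},
    {"linear":[0.205,0.062,0.025],"twist":[0,0,0]},
    {"linear":[0.226,0.067,0.028],"twist":[0,0,0]},
    {"linear":[0.226,0.067,0.028],"twist":[0,0,0]},
    {"linear":[0.226,0.067,0.028],"twist":[0,0,0]}
  ]
}}

```text
clock: 6.3
tool_pos: [458.9, 29.6, 147.7]
orientation: [0.012, 1.0, -0.0, 0.001]
wrist_force: [-0.2, -0.8, 0.6]
grip_width: 0.007
```

```bash
python3 - <<'E'
from h import *
st();go([-76,90,102]);go([-75,90,72])
E
```

```text
t 6.3 tcp [458.943  29.646 147.696] feeder -77.9446635868867 90.52613494051707 F [-0.191 -0.831  0.602] grip 0.006787964261258944
to [-76, 90, 102] [460.874  29.072 102.   ] linear m [-0.002 -0.     0.046] twist [-0.049  0.118  0.076]
to [-75, 90, 72] [461.873  29.047  72.   ] linear m [-0.003 -0.     0.076] twist [-0.049  0.118  0.076]
```

Request:
{"op": "carry_out", "data": {
  "moves": [
    {"linear":[-0.001,0,0.015],"twist":[0,0,0]},
    {"linear":[-0.002,0,0.03],"twist":[0,0,0]},
    {"linear":[-0.002,0,0.042],"twist":[0,0,0]},
    {"linear":[-0.002,0,0.05],"twist":[0,0,0]},
    {"linear":[-0.002,0,0.055],"twist":[0,0,0]},
    {"linear":[-0.002,0,0.06],"twist":[0,0,0]},
    {"linear":[-0.002,0,0.064],"twist":[0,0,0]},
    {"linear":[-0.002,0,0.068],"twist":[0,0,0]},
    {"linear":[-0.002,0,0.07],"twist":[0,0,0]}
  ]
}}

```text
clock: 7.05
tool_pos: [462.0, 29.2, 77.9]
orientation: [0.012, 1.0, -0.001, 0.002]
wrist_force: [1.3, -2.6, 6.2]
grip_width: 0.001
```

```bash
python3 - <<'E'
from h import *
st();go([-76,90,72])
E
```

```text
t 7.05 tcp [462.042  29.211  77.89 ] feeder -74.83583212025908 90.16862824676878 F [ 1.308 -2.569  6.226] grip 0.0010190384206399646
to [-76, 90, 72] [460.874  29.072  72.   ] linear m [ 0.001 -0.     0.006] twist [-0.055  0.219  0.058]
```

Request:
{"op": "carry_out", "data": {
  "moves": [
    {"linear":[0.001,0,0.002],"twist":[0,0,0]},
    {"linear":[0.001,0,0.004],"twist":[0,0,0]},
    {"linear":[0.001,0,0.005],"twist":[0,0,0]},
    {"linear":[0.001,0,0.005],"twist":[0,0,0]},
    {"linear":[0.001,0,0.005],"twist":[0,0,0]},
    {"linear":[0.001,0,0.005],"twist":[0,0,0]},
    {"linear":[0.001,0,0.005],"twist":[0,0,0]}
  ]
}}

```text
clock: 7.63
tool_pos: [462.5, 29.3, 73.8]
orientation: [0.012, 1.0, -0.0, 0.003]
wrist_force: [0.9, -1.7, 5.5]
grip_width: 0.002
```

```bash
python3 - <<'E'
from h import *
import cv2
st();f=lambda a:cv2.resize(a,(400,400*a.shape[0]//a.shape[1]),interpolation=cv2.INTER_CUBIC)
a=f(manip.read_camera("top")[130:235,300:410]);b=f(manip.read_camera("scene")[175:295,215:345])
h=max(len(a),len(b));o=np.zeros((h,800,3),np.uint8);o[:len(a),:400]=a;o[:len(b),400:]=b
cv2.imwrite("pics/p1.png",o)
E
```

```text
t 7.6333 tcp [462.535  29.324  73.803] feeder -74.34582815604868 90.29355861153324 F [ 0.853 -1.658  5.538] grip 0.001960076716625994
```

View pics/p1.png

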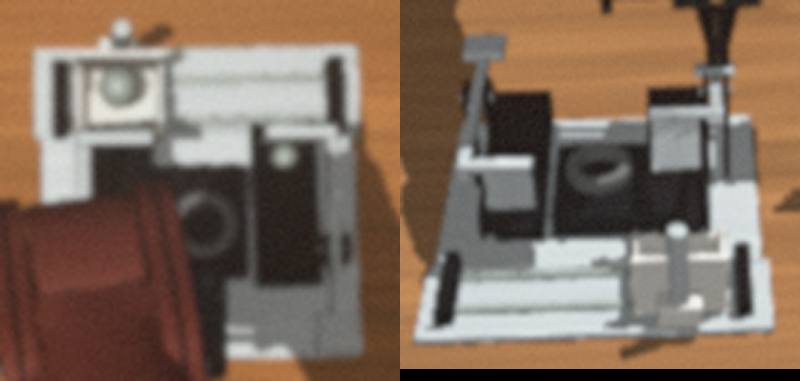

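The big ball is in the tray at crop (121,85), the small one is still behind its gate at (284,156), and the left gate is up. I'll let go straight up, slowly at first.

Request:
{"op": "carry_out", "data": {
  "moves": [
    {"linear":[0,0,-0.006],"twist":[0,0,0]},
    {"linear":[0,0,-0.012],"twist":[0,0,0]},
    {"linear":[0,0,-0.018],"twist":[0,0,0]},
    {"linear":[0,0,-0.026],"twist":[0,0,0]},
    {"linear":[0,0,-0.04],"twist":[0,0,0]},
    {"linear":[0,0,-0.07],"twist":[0,0,0]},
    {"linear":[0,0,-0.1],"twist":[0,0,0]},
    {"linear":[0,0,-0.11],"twist":[0,0,0]},
    {"linear":[0,0,-0.11],"twist":[0,0,0]}
  ]
}}

```text
clock: 8.48
tool_pos: [463.9, 29.9, 187.1]
orientation: [0.012, 1.0, 0.001, 0.006]
wrist_force: [-0.3, 0.4, 0.4]
grip_width: 0.009
```

```bash
python3 - <<'E'
from h import *
import cv2
st();f=lambda a:cv2.resize(a,(400,400*a.shape[0]//a.shape[1]),interpolation=cv2.INTER_CUBIC)
a=f(manip.read_camera("top")[120:270,200:480]);b=f(manip.read_camera("scene")[175:295,215:345])
h=max(len(a),len(b));o=np.zeros((h,800,3),np.uint8);o[:len(a),:400]=a;o[:len(b),400:]=b
cv2.imwrite("pics/p2.png",o)
E
```

```text
t 8.4833 tcp [463.851  29.904 187.141] feeder -73.04391010953861 90.90627531484468 F [-0.291  0.43   0.351] grip 0.009176102075385599
```

View pics/p2.png

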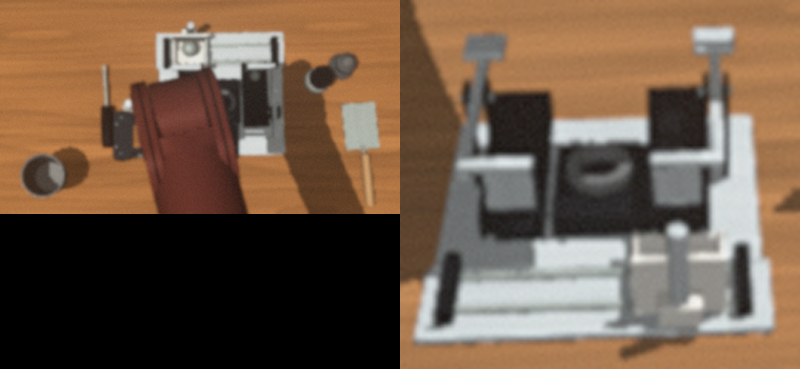

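The left pad is back up at crop (714,40) and both gates are down. The ball is in the tray, the bystanders are where they were, and the arm is clear.

```bash
python3 -c "
from plant import manip
print(manip.job_done())"
```

```text
the job is handed in; nothing more can be done
None
```

The job is done and handed in: the larger ball, which was in the left lane, is in the catch tray, and the arm is clear. The clock read about 8.5 s of the 35 s allowed.

- **Tray:** I pushed the post with the shut fingers until the tray met the left stop. The force rose to 7.6 N with almost no motion. The post then appeared within about 1–2 px of its predicted place at +0.06.
- **Lever:** I pressed the left pad down to about 74 mm height with about 6 N. The gate lifted and the ball rolled into the tray. I then let go straight up, and the last pictures show the pad back at its start position and the gate down.
- **Everything else:** The small ball was behind its gate when the left gate was up, and its lever was never touched. In the last pictures the cup, screwdriver, jar, cone and scraper looked unmoved. The arm partly hid the ring and the glue bottle in the final top view, but the ring also showed in place in the scene view.
- **Checks:** None failed or disagreed. One move call was refused because its rows had no twist; it moved nothing, and I sent it again with the twist added.

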